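# Reject the out-of-balance fan rotor on the knife edge

## Robot

A 6-joint arm with a two-finger parallel gripper is mounted at the origin on the work surface. World frame = base frame: x ahead of the robot, y to its left, z up, the work surface at z = 0. Lengths are in m, angles in rad, forces in N, time in s.
With the tool pointing down it reaches from about 0.4 to 0.825 m from the base axis. Payload 7 kg.
Tool frame: the origin (TCP) lies at the centre of the arm's flange, where the gripper is bolted on; the fingertips stand 178 mm ahead of it and the grasp point (between the pads) lies 159 mm ahead of it; z points along the fingers, y is the direction in which the jaws open and shut (so a half turn about z gives the same grasp; the last joint's range is limited). The gripper opens to 88 mm and grips with 3 to 60 N. Pads are 19 mm wide; open, the fingers measure 130 mm over their backs; the gripper's body (78 mm by 193 mm) begins 47 mm behind the grasp point.
Start: joints at [1.544, 0.359, 0.012, 0, -1.224, -0.288], TCP at [0.209, 0.642, 0.405] pointing down, gripper open.
Joint ranges: [-3.07, 3.07], [-1.43, 2.12], [-1.02, 1.25], [-3.03, 1.67], [-3.05, -0], [-3.03, 3.03]. Speed limits (rad/s): [2.39, 2.39, 3.01, 3.14, 3.14, 3.14].

## Interface

Orientations are given as [roll, pitch, yaw] about the fixed x, y, z axes, in that order (R = Rz(yaw) Ry(pitch) Rx(roll)).
In Python, from station import * gives the robot as it stands.
- The arm moves only by the tool send_rows, never from a script. Its argument "motion" is a list of rows, each an object with "offset": the shift along the tool's x, y, z in cm, a list of three; "turn": the turn about the tool's z in degrees. In form: [{"offset": [x, y, z], "turn": turn}, ...]. A call has 1 to 8 rows; each row is the pose to reach, as a shift and turn from the pose commanded when the call began, along the tool's axes at that moment; what a row does not reach only later rows make up. A row lasts 1/10 s, in which the tool goes at most 50 mm and 8.59 degrees, less where a joint would pass 70% of its speed; a pose out of reach is approached as far as the arm can. A call with a gripper value outside its range is refused whole. "hand" is the opening, from -1 (shut) to 1 (fully open), set as the call begins (left out, the last holds). The fingers move at their own pace and stop on an object; "squeeze" is the grip in N (left out, the last holds). Time passes only in rows, so rows that repeat a pose let the fingers close. It gives the time, the measured TCP pose, the force and the opening at its end, in the units of the state.
- get_state(): the state, without advancing time (a new reading comes with each control period).
- grab_frame(name): name is "scene" or "top" or "wrist"; returns a dict with "frame" (420x560x3 uint8, blue, green, red), "range_z" (420x560 float32, m along the optical axis (not along the pixel's ray), 0 where there is no reading), "vertical_fov" (degrees; the focal length in pixels is half the picture's height over the tangent of half this angle, whatever the lens; pixels are square), "cx", "cy" (the principal point, pixels), "cam_to_world" (4x4, takes a point from camera to world coordinates). Camera axes: x right, y up, looking along -z (the intrinsics and any distortion apply to the point x, -y, -z); pixel columns grow to the right and rows downward; lengths in m; the calibration is good to about 2 mm. A picture is of the moment at which its call begins.
- job_done(): hands the job in, once; it reports no verdict.
The state is a dict: "t": time; "q": joint angles; "qd": joint speeds; "joint_efforts": joint torques, N m; "eef_pos": TCP position; "ee_rot": TCP orientation; "force": force on the tool from outside, world axes, zero at the start; "moment": the same for the moment, N m; "width": finger opening in m.
Only numpy, scipy, OpenCV 4.12 (cv2) and the standard library are available. Lean on these libraries where they do the work, as an engineer would, in place of code of your own. Each camera call takes 0.05 s, during which the arm holds its last target. There are 200 camera calls.

## Task

One of the two alike long two-bladed fan rotors for the fume extractor has one blade heavier than the other and must not be fitted. Try them on the knife-edge beam to find which: leave the good rotor resting lengthwise on the middle of the beam with the beam staying level, and put the rotor that tips the beam into the grey reject tray.

Things in the scene. Friction and masses are not known exactly. Their poses are not given: they have to be found in the camera images.
- rotor_a_center (a point): Black fan rotor, 160 mm tip to tip, 160 g; point on the hub axis 23 mm above the flat underside. x along the two blades (22 mm wide, 10 mm thick, flush with the underside), z up. Block hub 34 (x) x 28 (y) x 46 mm tall: grip its flats, closing along y. Starts flat, blades roughly along world y. Either rotor a or b is the bad one: centre of mass about 30 mm off the hub axis along x.
- rotor_b_center (a point): The same point of the other rotor, of the same size, look and axes. (The small three-bladed rotor lying beyond is not part of the job.)
- beam_seat (a point): Middle (dark line) of the balance beam's flat top, 68 mm above the bench. Steel bar 150 (x) x 40 (y) x 8 mm, z up; rocks on a knife edge along y, 8 mm below. Springs back level (0.24 N m/rad), stops at 9 degrees. A good rotor tilts it 0.4 degrees per mm off the middle along x; the bad one laid in the middle tips it 8 to 9 degrees. Settles in 1 s. Stand foot 120 x 100 mm.
- tray_in (a point): Centre of the inner floor (4 mm above the bench) of the grey open reject tray, 240 mm along its x, 170 mm along its y, 35 mm tall, walls 4 mm thick. Fixed.
There are look-alikes about, which are no part of the job. What is shaped like the part that bears rotor_b_center but turquoise is not meant.

How it is judged:
At the end, for the whole second after the job is handed in: One rotor rests on the beam: centre within 12 mm of the beam's middle, 17 to 30 mm above its top, blades within 17 degrees of its length, beam level within 5 degrees. The other is in the tray: centre within 110 x 80 mm of the tray's centre (x, y), at most 35 mm above its floor (angle between beam_seat's own z axis and vertical below 0.087 rad and ((horizontal distance between rotor_a_center and beam_seat below 0.012 m and z of rotor_a_center in the frame of beam_seat between 0.017 and 0.03 m and angle between the x axis of rotor_a_center and the x axis of beam_seat, either way round below 0.3 rad and x of rotor_b_center in the frame of tray_in between -0.11 and 0.11 m and y of rotor_b_center in the frame of tray_in between -0.08 and 0.08 m and z of rotor_b_center in the frame of tray_in below 0.035 m) or (horizontal distance between rotor_b_center and beam_seat below 0.012 m and z of rotor_b_center in the frame of beam_seat between 0.017 and 0.03 m and angle between the x axis of rotor_b_center and the x axis of beam_seat, either way round below 0.3 rad and x of rotor_a_center in the frame of tray_in between -0.11 and 0.11 m and y of rotor_a_center in the frame of tray_in between -0.08 and 0.08 m and z of rotor_a_center in the frame of tray_in below 0.035 m))); the robot touches nothing.
It also fails if it takes over 72 s, if anything falls off the work surface, if the arm or the gripper's body presses on something with over 40 N, if the wrist force passes 120 N, or if a joint passes its speed limit or range.

## Working session

There is one attempt and no reset: what is moved stays moved. The work goes in short steps, Python scripts to look and compute and a tool call to move; the robot and the scene stay as the last step left them, time stands still between calls to the robot, and variables do not carry over. Pictures are saved under pics/ and viewed, about 8 in all and at most 12, crops included, and the job is handed in when it is done.

Besides the shell and the picture viewer there is one more tool, called after "Emit:" by a JSON object that holds its "api" and its "payload". send_rows: Moves the arm, as the interface text tells. Its arguments: {"type":"object","properties":{"motion":{"type":"array"},"hand":{"type":"number"},"squeeze":{"type":"number"}},"required":["motion"]}

```bash
mkdir -p pics; ls; cat > h.py <<'E'
import numpy as np, cv2
from station import *
def grab(n):
    d=grab_frame(n); np.savez(f'/tmp/{n}.npz',**d); return d
def pts(d):
    h,w=d['range_z'].shape; f=h/2/np.tan(np.radians(d['vertical_fov'])/2)
    v,u=np.mgrid[:h,:w]; z=d['range_z']
    P=np.stack([(u-d['cx'])/f*z,-(v-d['cy'])/f*z,-z],-1); M=d['cam_to_world']
    return P@M[:3,:3].T+M[:3,3]
E
python3 - <<'E'
from h import *
d=grab('top'); cv2.imwrite('pics/top.png',d['frame']); print(d.keys(),d['vertical_fov'],d['cam_to_world'])
d=grab('scene'); cv2.imwrite('pics/scene.png',d['frame'])
print(get_state())
E
```

```text
pics
dict_keys(['frame', 'range_z', 'vertical_fov', 'cx', 'cy', 'cam_to_world']) 56.88656294852137 [[-0.00963823  0.98755615 -0.1569712   0.32749932]
 [-0.99938041 -0.01482744 -0.03192096 -0.03199912]
 [-0.03385122  0.15656628  0.98708718  0.91567711]
 [ 0.          0.          0.          1.        ]]
{'t': 0.1, 'q': array([ 1.54412598e+00,  3.59330817e-01,  1.11522620e-02, -3.31974301e-04,
       -1.22410486e+00, -2.88112632e-01]), 'qd': array([-0.00075863, -0.0008532 ,  0.00143517,  0.00056713, -0.00030046,
       -0.00078967]), 'joint_efforts': array([-1.30810589e-03, -5.84164524e+01,  2.93751562e+01,  7.01568604e+00,
        1.01635815e-02, -5.67807808e-05]), 'eef_pos': array([0.20892343, 0.64167112, 0.40380267]), 'ee_rot': array([ 3.14007817e+00, -1.23359342e-04, -3.14895922e-01]), 'force': array([ 0.27178975, -0.12115236,  0.36511729]), 'moment': array([-0.03152412,  0.02292239,  0.00271628]), 'width': 0.08788824067835806}
```

View pics/top.png

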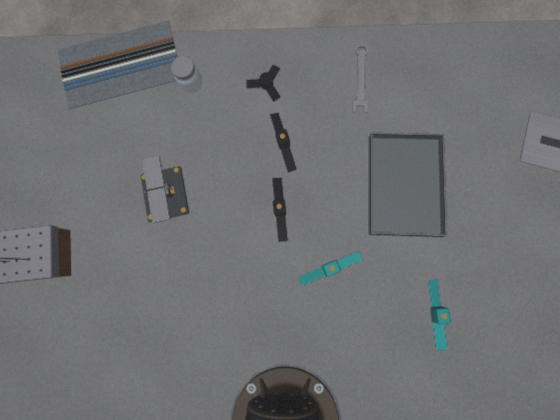

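View pics/scene.png

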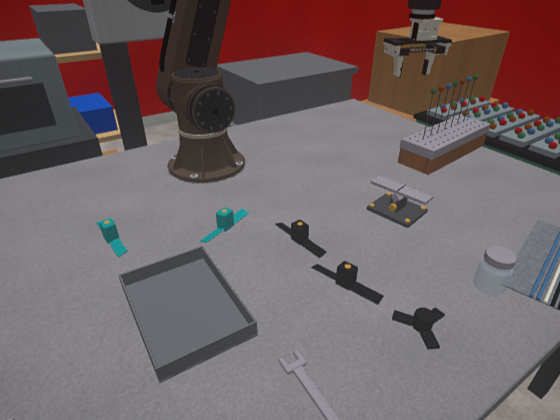

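The top view shows two black rotors at (283,138) and (279,207), the beam at (157,188), the tray at (407,185), and turquoise look-alikes to ignore. The scene view agrees.

```bash
python3 - <<'E'
from h import *
d=dict(np.load('/tmp/top.npz')); P=pts(d); im=d['frame'].astype(int)
def rect(m,name,z=None):
    q=P[m]; 
    r=cv2.minAreaRect((q[:,:2]*1000).astype(np.float32)); print(name,len(q),'rect',np.round(r[0],1),np.round(r[1],1),round(r[2],1),'z med',np.round(np.percentile(q[:,2],[5,50,95]),4))
    c=q[:,:2]-q[:,:2].mean(0); w,V=np.linalg.eigh(c.T@c); print('   axis deg',np.degrees(np.arctan2(V[1,1],V[0,1])), 'mean',q.mean(0))
v,u=np.mgrid[:420,:560]
def box(a,b,c,e): return (u>=a)&(u<=b)&(v>=c)&(v<=e)
Z=P[...,2]; dark=im.max(2)<50
print('bench z',np.median(Z[250:300,100:250]))
for n,b in (('far',box(262,302,108,176)),('near',box(262,295,174,246))):
    rect(b&dark&(Z>.003)&(Z<.06),n)
    rect(b&(Z>.038)&(Z<.06),n+' hub')
rect(box(138,178,150,225)&(Z>.06)&(Z<.08),'beam')
rect(box(138,195,150,225)&(Z>.012)&(Z<.035),'foot')
rect(box(360,455,125,245)&(Z>.025)&(Z<.05),'tray rim')
print(P[150:226:8,157])
E
```

```text
bench z -0.0003490254574689544
far 314 rect [639.7  -1.1] [150.8  25.3] 14.2 z med [0.0045 0.0092 0.0469]
   axis deg -163.77334612048125 mean [0.64672189 0.00095002 0.02072443]
far hub 171 rect [ 6.386e+02 -6.000e-01] [34.3 27.6] 16.5 z med [0.0412 0.0454 0.0486]
   axis deg -163.5704308162119 mean [ 0.63720674 -0.00077671  0.0451498 ]
near 258 rect [476.1   7.3] [143.7  24.2] 6.4 z med [0.0042 0.0088 0.0471]
   axis deg -174.06895599299222 mean [0.49377766 0.0090416  0.02041186]
near hub 178 rect [472.    8.2] [34.1 27.7] 5.5 z med [0.0422 0.0459 0.0481]
   axis deg -179.58959132427 mean [0.47122831 0.00791898 0.0456256 ]
beam 1193 rect [514.1 286.5] [150.5  54.5] 11.8 z med [0.0644 0.0676 0.07  ]
   axis deg -168.2076943965868 mean [0.51209075 0.28545034 0.06743444]
foot 457 rect [513.1 285.7] [116.9  98.2] 12.2 z med [0.0121 0.0134 0.03  ]
   axis deg -167.64794070044942 mean [0.51433204 0.27144794 0.01537845]
tray rim 986 rect [ 525.  -289.4] [171.4 240.7] 87.5 z med [0.0264 0.0338 0.0372]
   axis deg 178.73448635140866 mean [ 0.52814736 -0.29134737  0.03290117]
[[0.62524733 0.30968045 0.00326681]
 [0.58542921 0.28503428 0.06693684]
 [0.5661163  0.28370659 0.06835953]
 [0.54810123 0.28397365 0.06551293]
 [0.52844834 0.28168346 0.06956417]
 [0.51022469 0.28133956 0.06838692]
 [0.49245968 0.28173438 0.06521539]
 [0.47365401 0.27993916 0.0679935 ]
 [0.45556147 0.27930413 0.06763865]
 [0.43855253 0.28143721 0.05973661]]
```

```bash
cat >> h.py <<'E'
def go(x,y,z,yaw):
    s=get_state(); p=s['eef_pos']; R=cv2.Rodrigues(np.zeros(3))[0]
    from scipy.spatial.transform import Rotation as Ro
    R=Ro.from_euler('xyz',s['ee_rot']).as_matrix()
    o=R.T@(np.array([x,y,z])-p)*100
    a=(np.degrees(s['ee_rot'][2])-yaw+90)%180-90
    print('offset cm',np.round(o,2),'turn',round(a,1),'t',s['t'],'F',np.round(s['force'],2),'M',np.round(s['moment'],3),'w',round(s['width'],4))
E
python3 -c "
from h import *
go(.575,-.0006,.36,15.5)"
```

```text
offset cm [54.7  49.72  4.46] turn -33.5 t 0.1 F [ 0.27 -0.12  0.37] M [-0.032  0.023  0.003] w 0.0879
```

Emit:
{"api": "send_rows", "payload": {"motion": [{"offset":[27,25,2],"turn":-33.5},{"offset":[27,25,2],"turn":-33.5},{"offset":[27,25,2],"turn":-33.5},{"offset":[54.7,49.7,4.5],"turn":-33.5},{"offset":[54.7,49.7,4.5],"turn":-33.5},{"offset":[54.7,49.7,4.5],"turn":-33.5},{"offset":[54.7,49.7,4.5],"turn":-33.5},{"offset":[54.7,49.7,4.5],"turn":-33.5}], "hand": 1, "squeeze": 30}}

```text
t: 0.9
eef_pos: [0.4066, 0.2926, 0.3808]
ee_rot: [-3.141, -0.0, 0.27]
force: [1.4, 1.1, 0.0]
width: 0.0872
```

```bash
python3 -c "
from h import *
print(get_state()['eef_pos']); go(.575,-.0006,.36,15.5)"
```

```text
[0.40655343 0.29258393 0.38080498]
offset cm [ 8.4  32.75  2.08] turn -0.0 t 0.9 F [1.42 1.1  0.01] M [ 0.036 -0.196  0.051] w 0.0872
```

Emit:
{"api": "send_rows", "payload": {"motion": [{"offset":[8,31,2],"turn":0},{"offset":[8,31,2],"turn":0},{"offset":[8,31,2],"turn":0},{"offset":[8,31,2],"turn":0},{"offset":[8,31,2],"turn":0},{"offset":[8,31,2],"turn":0},{"offset":[8,31,2],"turn":0},{"offset":[8,31,2],"turn":0}]}}

```text
t: 1.7
eef_pos: [0.5668, 0.0145, 0.3598]
ee_rot: [3.141, 0.002, 0.266]
force: [0.1, -0.3, -0.5]
width: 0.0878
```

```bash
python3 - <<'E'
from h import *
d=grab('wrist'); cv2.imwrite('pics/w1.png',d['frame']); s=get_state(); print(s['eef_pos'],s['ee_rot']); print(d['cam_to_world'],d['vertical_fov'])
E
```

```text
[0.56619003 0.01568958 0.36000943] [3.14158640e+00 1.68992780e-03 2.66867358e-01]
[[ 2.63242099e-01  9.31003018e-01  2.52857624e-01  6.33488337e-01]
 [-9.64729725e-01  2.54146071e-01  6.86027095e-02  3.28967109e-02]
 [-3.93442013e-04 -2.61998387e-01  9.65068231e-01  3.40193012e-01]
 [ 0.00000000e+00  0.00000000e+00  0.00000000e+00  1.00000000e+00]] 60.95621496891112
```

View pics/w1.png

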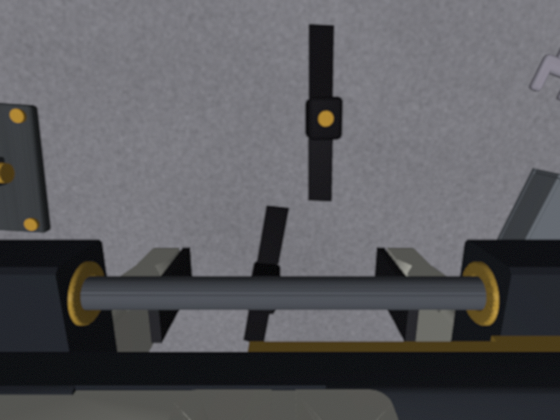

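Wrist view: the far rotor lies at (325,118), hub dot orange; the near one is partly hidden at (267,290).

```bash
python3 - <<'E'
from h import *
d=dict(np.load('/tmp/wrist.npz')); P=pts(d); im=d['frame'].astype(int)
v,u=np.mgrid[:420,:560]; b=(u>300)&(u<350)&(v>15)&(v<210)
o=b&(im[...,2]-im[...,0]>60); print('dot',np.median(u[o]),np.median(v[o]),P[o].mean(0))
def rect(m):
    r=cv2.minAreaRect((P[m][:,:2]*1000).astype(np.float32)); print(np.round(r[0],1),np.round(r[1],1),round(r[2],1),np.median(P[m][:,2]))
rect(b&(P[...,2]>.041)&(P[...,2]<.055)); rect(b&(im.max(2)<50)&(P[...,2]>.004)&(P[...,2]<.016))
go(.6386,-.0005,.27,15.3)
E
```

```text
dot 325.0 118.0 [ 6.39336472e-01 -6.55416536e-05  4.99039194e-02]
[ 6.391e+02 -6.000e-01] [33.7 27.7] 16.4 0.04633023407840575
[ 6.395e+02 -5.000e-01] [151.6  20.5] 16.1 0.007645483633496708
offset cm [6.57 3.47 8.99] turn -0.0 t 1.75 F [-0.5   0.55  0.25] M [ 0.025  0.006 -0.041] w 0.0878
```

Emit:
{"api": "send_rows", "payload": {"motion": [{"offset":[6.6,3.5,9],"turn":-0.8},{"offset":[6.6,3.5,9],"turn":-0.8},{"offset":[6.6,3.5,9],"turn":-0.8},{"offset":[6.6,3.5,11],"turn":-0.8},{"offset":[6.6,3.5,11],"turn":-0.8},{"offset":[6.6,3.5,11],"turn":-0.8}]}}

```text
t: 2.35
eef_pos: [0.6386, 0.0018, 0.2515]
ee_rot: [3.141, 0.0, 0.285]
force: [0.6, 0.6, -0.4]
width: 0.0879
```

```bash
python3 -c "
from h import *
go(.639,-.0005,.190,16)"
```

```text
offset cm [-0.02  0.23  6.15] turn 0.3 t 2.35 F [ 0.58  0.63 -0.38] M [-0.019 -0.052  0.001] w 0.0879
```

Emit:
{"api": "send_rows", "payload": {"motion": [{"offset":[0,0.15,3],"turn":0.3},{"offset":[0,0.15,5],"turn":0.3},{"offset":[0,0.15,6.1],"turn":0.3},{"offset":[0,0.15,6.1],"turn":0.3},{"offset":[0,0.15,6.1],"turn":0.3}]}}

```text
t: 2.85
eef_pos: [0.6398, -0.0001, 0.1914]
ee_rot: [3.141, -0.002, 0.279]
force: [0.5, 0.3, 0.5]
width: 0.0877
```

Emit:
{"api": "send_rows", "payload": {"motion": [{"offset":[0,0,0],"turn":0},{"offset":[0,0,0],"turn":0},{"offset":[0,0,0],"turn":0},{"offset":[0,0,0],"turn":0},{"offset":[0,0,0],"turn":0},{"offset":[0,0,0],"turn":0},{"offset":[0,0,0],"turn":0}], "hand": -1, "squeeze": 40}}

```text
t: 3.55
eef_pos: [0.6393, -0.0005, 0.1899]
ee_rot: [-3.142, 0.0, 0.279]
force: [0.6, -0.4, -0.1]
width: 0.0373
```

```bash
python3 -c "
from h import *
go(.514,.284,.3,12)
print(get_state()['eef_pos'],get_state()['ee_rot'])"
```

```text
offset cm [ -4.22 -30.79 -11.01] turn 4.0 t 3.55 F [ 0.62 -0.42 -0.05] M [-0.047  0.029 -0.028] w 0.0373
[ 6.39270643e-01 -4.65899547e-04  1.89850997e-01] [-3.14158704e+00  1.37927843e-04  2.78536573e-01]
```

Still closing; wait a little more, then lift.

Emit:
{"api": "send_rows", "payload": {"motion": [{"offset":[0,0,0],"turn":0},{"offset":[0,0,0],"turn":0},{"offset":[0,0,0],"turn":0},{"offset":[0,0,0],"turn":0}]}}

```text
t: 3.95
eef_pos: [0.6393, -0.0005, 0.1899]
ee_rot: [3.142, 0.0, 0.279]
force: [-0.0, -0.4, -1.3]
width: 0.0276
```

Emit:
{"api": "send_rows", "payload": {"motion": [{"offset":[0,0,-4],"turn":0},{"offset":[0,0,-8],"turn":0},{"offset":[0,0,-11],"turn":0},{"offset":[0,0,-11],"turn":0},{"offset":[0,0,-11],"turn":0},{"offset":[0,0,-11],"turn":0}]}}

```text
t: 4.55
eef_pos: [0.6386, -0.0005, 0.2984]
ee_rot: [-3.141, 0.002, 0.278]
force: [-0.2, 0.8, -2.5]
width: 0.0279
```

```bash
python3 -c "
from h import *
go(.514,.284,.3,12)
d=grab('wrist'); cv2.imwrite('pics/w2.png',d['frame'])
go(.514,.284,.3,12)"
```

```text
offset cm [ -4.17 -30.78  -0.13] turn 3.9 t 4.55 F [-0.16  0.76 -2.51] M [-0.079 -0.041 -0.055] w 0.0279
offset cm [ -4.17 -30.78  -0.15] turn 3.9 t 4.6 F [ 0.01  0.43 -1.94] M [-0.042 -0.057 -0.017] w 0.0276
```

```bash
python3 - <<'E'
from h import *
d=dict(np.load('/tmp/top.npz')); im=d['frame']; M=d['cam_to_world']
f=210/np.tan(np.radians(d['vertical_fov'])/2)
def ray(uv,z):
    uv=np.atleast_2d(uv); r=np.c_[(uv[:,0]-d['cx'])/f,-(uv[:,1]-d['cy'])/f,-np.ones(len(uv))]@M[:3,:3].T
    return M[:3,3]+r*((z-M[2,3])/r[:,2])[:,None]
g=cv2.cvtColor(im,cv2.COLOR_BGR2GRAY); m=np.zeros_like(g); m[145:230,135:180]=(g[145:230,135:180]>120)*255
print(g[185:193,150:170]); 
m=cv2.morphologyEx(m,cv2.MORPH_CLOSE,np.ones((5,5)))
v,u=np.nonzero(m); q=ray(np.c_[u,v],.068)[:,:2]*1000; r=cv2.minAreaRect(q.astype(np.float32)); print(len(u),r,q.mean(0))
cv2.imwrite('pics/b.png',np.hstack([cv2.resize(im[140:235,125:200],None,fx=5,fy=5),cv2.cvtColor(cv2.resize(m[140:235,125:200],None,fx=5,fy=5),8)]))
E
```

```text
[[130 130 132 131 128 129 129 128 131 127 129 130 121 103  91  99  98  78
   61  56]
 [129 129 129 132 129 129 128 129 121 116 112 110  97  88  78  96 102 101
   76  59]
 [128 126 129 127 119 115 107 108  86  76  75  70  73  91  75 106 101  98
   82  69]
 [113 110 108  97  78  80  71  72  87  96  99 103 111 130  97 105 101  78
   68  69]
 [ 75  74  68  85  93 100 105 111 124 128 127 130 127 131  95  95 106  83
   62  63]
 [ 95 102 106 121 132 129 129 128 131 130 129 127 133 127 103  94 113  94
   71  57]
 [131 128 130 130 126 126 128 126 129 133 129 128 128 127 114  99 115 111
   79  53]
 [127 126 128 129 129 129 128 128 129 127 130 127 130 129 126  98 112 122
   89  54]]
1283 ((519.832763671875, 282.1373596191406), (192.9314727783203, 98.89727783203125), 2.4946553707122803) [513.37187955 286.93159163]
```

View pics/b.png

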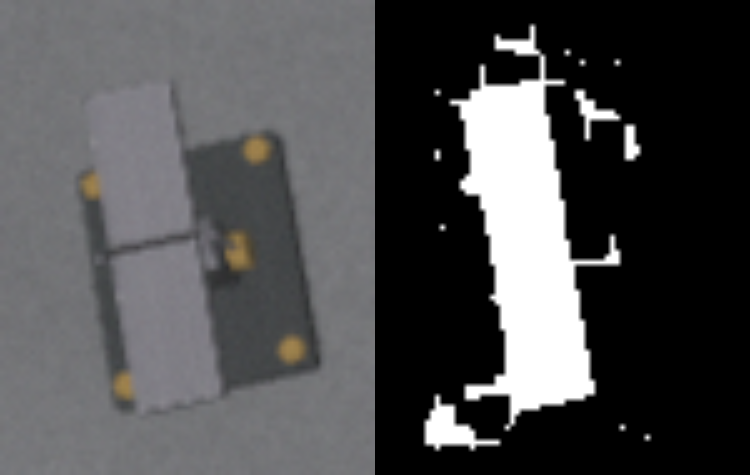

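Crop: the beam's corners are near (85,96), (172,84), (222,396), (135,411), with the dark middle line through about (151,242); the rest of the mask is stray.

```bash
python3 - <<'E'
from h import *
d=dict(np.load('/tmp/top.npz')); im=d['frame']; M=d['cam_to_world']
f=210/np.tan(np.radians(d['vertical_fov'])/2)
def ray(uv,z):
    uv=np.atleast_2d(uv); r=np.c_[(uv[:,0]-d['cx'])/f,-(uv[:,1]-d['cy'])/f,-np.ones(len(uv))]@M[:3,:3].T
    return M[:3,3]+r*((z-M[2,3])/r[:,2])[:,None]
g=cv2.cvtColor(im,cv2.COLOR_BGR2GRAY); m=np.zeros_like(g); m[145:230,135:180]=(g[145:230,135:180]>119)*255
m=cv2.morphologyEx(cv2.morphologyEx(m,cv2.MORPH_CLOSE,np.ones((5,5))),cv2.MORPH_OPEN,np.ones((11,11)))
v,u=np.nonzero(m); q=ray(np.c_[u,v],.068)[:,:2]*1000; r=cv2.minAreaRect(q.astype(np.float32)); print(len(u),r,q.mean(0))
c=np.array([[85,96],[172,84],[222,396],[135,411],[108,247],[193,235]])/5+[125,140]-.4
k=ray(c,.068)*1000; print(k.round(1)); print(k[:4].mean(0),k[4:].mean(0))
w=k[:4]; ax=(w[0]+w[1]-w[2]-w[3])/2; print(np.hypot(*ax[:2]),np.degrees(np.arctan2(ax[1],ax[0])))
go(.514,.285,.3,12)
E
```

```text
1217 ((525.0227661132812, 289.98248291015625), (175.2919921875, 43.94532775878906), 9.62746524810791) [524.74229091 288.16285677]
[[583.9 320.3  68. ]
 [588.8 280.2  68. ]
 [444.3 251.7  68. ]
 [438.1 290.6  68. ]
 [513.  306.3  68. ]
 [517.9 267.6  68. ]]
[513.77791142 285.67276628  68.        ] [515.4749992  286.96335483  68.        ]
148.0475928309542 11.3283355918723
offset cm [ -4.14 -30.88  -0.15] turn 3.9 t 4.6 F [ 0.01  0.43 -1.94] M [-0.042 -0.057 -0.017] w 0.0276
```

Emit:
{"api": "send_rows", "payload": {"motion": [{"offset":[-4,-31,0],"turn":4.4},{"offset":[-4,-31,0],"turn":4.4},{"offset":[-4,-31,0],"turn":4.4},{"offset":[-4,-31,0],"turn":4.4},{"offset":[-4,-31,0],"turn":4.4},{"offset":[-4,-31,0],"turn":4.4},{"offset":[-4,-31,0],"turn":4.4},{"offset":[-4,-31,0],"turn":4.4}]}}

```text
t: 5.4
eef_pos: [0.5144, 0.2886, 0.2986]
ee_rot: [3.14, 0.002, 0.205]
force: [-0.3, -1.0, -3.4]
width: 0.0277
```

Emit:
{"api": "send_rows", "payload": {"motion": [{"offset":[0,0,0],"turn":0},{"offset":[0,0,0],"turn":0},{"offset":[0,0,0],"turn":0}]}}

```text
t: 5.7
eef_pos: [0.516, 0.2854, 0.2996]
ee_rot: [3.141, 0.001, 0.2]
force: [-0.6, 0.1, -1.5]
width: 0.0277
```

```bash
python3 - <<'E'
from h import *
go(.5148,.2862,.2605,11.6)
d=grab('scene'); cv2.imwrite('pics/s2.png',cv2.resize(d['frame'][90:280,280:520],None,fx=3,fy=3))
E
```

```text
offset cm [-0.1  -0.1   3.91] turn -0.1 t 5.7 F [-0.59  0.1  -1.46] M [-0.054 -0.059  0.042] w 0.0277
```

View pics/s2.png

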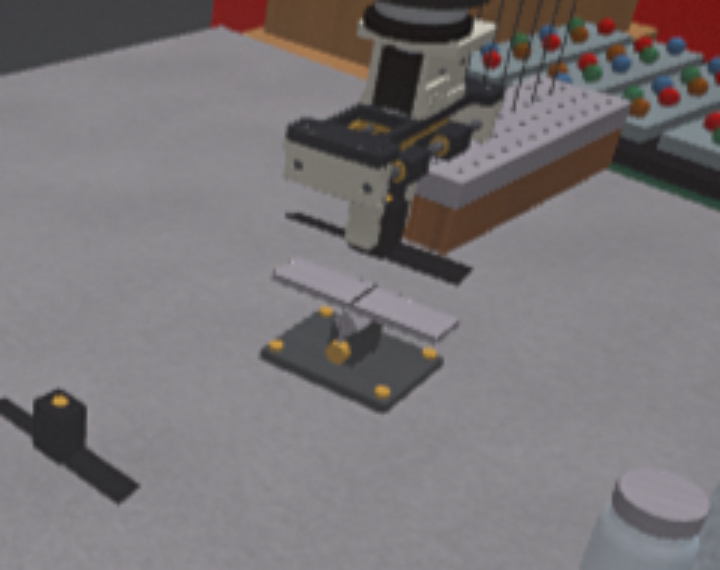

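The scene crop shows the rotor held flat above the beam and in line with it. Lower it and open the fingers only a little.

Emit:
{"api": "send_rows", "payload": {"motion": [{"offset":[-0.1,-0.1,2],"turn":0},{"offset":[-0.1,-0.1,3],"turn":0},{"offset":[-0.1,-0.1,3.6],"turn":0},{"offset":[-0.1,-0.1,4.0],"turn":0},{"offset":[-0.1,-0.1,4.0],"turn":0},{"offset":[-0.1,-0.1,4.0],"turn":0}]}}

```text
t: 6.35
eef_pos: [0.5146, 0.2875, 0.2603]
ee_rot: [-3.141, -0.0, 0.202]
force: [0.5, 0.1, -1.1]
width: 0.0278
```

```bash
python3 - <<'E'
from h import *
go(.5148,.2862,.2585,11.6); print(get_state()['eef_pos'])
E
```

```text
offset cm [-0.01  0.13  0.18] turn -0.0 t 6.35 F [ 0.47  0.15 -1.07] M [-0.049 -0.051  0.021] w 0.0278
[0.51460708 0.28750073 0.26028929]
```

Emit:
{"api": "send_rows", "payload": {"motion": [{"offset":[0,0.1,0.15],"turn":0},{"offset":[0,0.1,0.15],"turn":0}]}}

```text
t: 6.55
eef_pos: [0.5146, 0.2863, 0.2586]
ee_rot: [-3.141, -0.0, 0.202]
force: [0.9, 0.5, -2.2]
width: 0.0277
```

Emit:
{"api": "send_rows", "payload": {"motion": [{"offset":[0,0,0],"turn":0},{"offset":[0,0,0],"turn":0},{"offset":[0,0,0],"turn":0},{"offset":[0,0,0],"turn":0},{"offset":[0,0,0],"turn":0},{"offset":[0,0,0],"turn":0},{"offset":[0,0,0],"turn":0},{"offset":[0,0,0],"turn":0}], "hand": 0}}

```text
t: 7.35
eef_pos: [0.5146, 0.2864, 0.2584]
ee_rot: [3.142, 0.0, 0.202]
force: [0.3, -0.3, 0.5]
width: 0.0441
```

```bash
python3 - <<'E'
from h import *
go(.5148,.2862,.2585,11.6)
d=grab('scene'); cv2.imwrite('pics/s3.png',cv2.resize(d['frame'][120:250,330:470],None,fx=5,fy=4.5))
E
```

```text
offset cm [ 0.02  0.02 -0.01] turn -0.0 t 7.35 F [ 0.3  -0.25  0.51] M [-0.052  0.039  0.048] w 0.0441
```

View pics/s3.png

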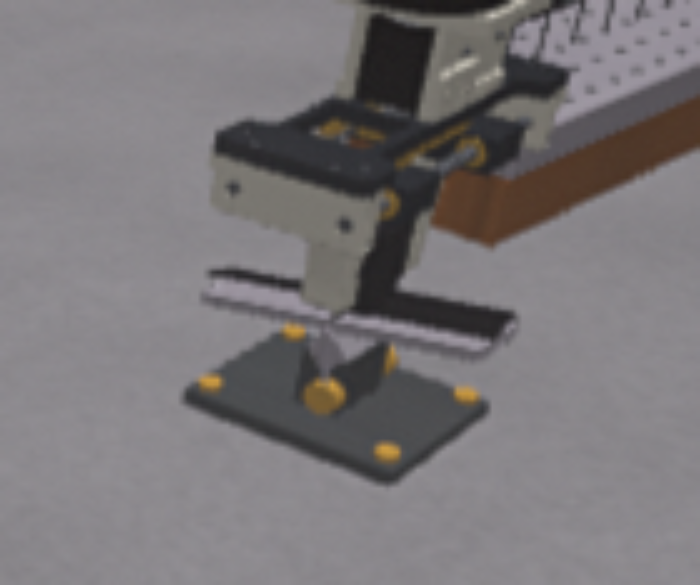

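The near beam edge has swung up at its far end (slope 0.24 against 0.38 before), so it looks tipped. Check with depth.

```bash
python3 - <<'E'
from h import *
for i in range(2):
    d=grab('scene') ; P=pts(d); a=np.radians(11.6)
    w=P-[.5148,.2862,0]; X=w[...,0]*np.cos(a)+w[...,1]*np.sin(a); Y=-w[...,0]*np.sin(a)+w[...,1]*np.cos(a); Z=w[...,2]
    br=d['frame'].min(2)
    m=(np.abs(X)<.085)&(np.abs(Y)<.026)&(Z>.045)&(Z<.095)&((X>.03)|(X<-.03))
    top=m&(br>95); bl=m&(br<40)
    for n,k in (('beam',top),('blade',bl)):
        p=np.polyfit(X[k],Z[k],1); print(n,k.sum(),'tilt deg',np.degrees(np.arctan(p[0])),'z0',p[1])
E
```

```text
beam 180 tilt deg 8.713087530708238 z0 0.06568980236838134
blade 48 tilt deg 8.59962886495209 z0 0.07457989061473766
beam 184 tilt deg 8.69662347783978 z0 0.06589744844497944
blade 51 tilt deg 8.422701180540022 z0 0.07466666923273148
```

The beam reads 8.7° tilt, so the far rotor is the bad one. Regrip it and take it to the tray.

Emit:
{"api": "send_rows", "payload": {"motion": [{"offset":[0,0,0],"turn":0},{"offset":[0,0,0],"turn":0},{"offset":[0,0,0],"turn":0},{"offset":[0,0,0],"turn":0},{"offset":[0,0,0],"turn":0},{"offset":[0,0,0],"turn":0},{"offset":[0,0,0],"turn":0}], "hand": -1}}

```text
t: 8.2
eef_pos: [0.5146, 0.2864, 0.2584]
ee_rot: [-3.142, -0.0, 0.202]
force: [0.3, -0.3, 0.7]
width: 0.0274
```

Emit:
{"api": "send_rows", "payload": {"motion": [{"offset":[0,0,-3],"turn":0},{"offset":[0,0,-6],"turn":0},{"offset":[0,0,-6],"turn":0},{"offset":[0,0,-6],"turn":0}]}}

```text
t: 8.6
eef_pos: [0.5145, 0.2864, 0.3187]
ee_rot: [-3.141, -0.001, 0.202]
force: [-0.8, 0.1, -2.9]
width: 0.0278
```

```bash
python3 - <<'E'
from h import *
go(.525,-.289,.31,-2.5)
E
```

```text
offset cm [-10.49  56.58   0.81] turn 14.1 t 8.6 F [-0.81  0.11 -2.87] M [-0.059  0.007  0.018] w 0.0278
```

Emit:
{"api": "send_rows", "payload": {"motion": [{"offset":[-10.5,56.6,0.8],"turn":14},{"offset":[-10.5,56.6,0.8],"turn":14},{"offset":[-10.5,56.6,0.8],"turn":14},{"offset":[-10.5,56.6,0.8],"turn":14},{"offset":[-10.5,56.6,0.8],"turn":14},{"offset":[-10.5,56.6,0.8],"turn":14},{"offset":[-10.5,56.6,0.8],"turn":14},{"offset":[-10.5,56.6,0.8],"turn":14}]}}

```text
t: 9.4
eef_pos: [0.5211, -0.1154, 0.3116]
ee_rot: [-3.142, 0.002, -0.042]
force: [1.2, 1.0, -2.1]
width: 0.0278
```

```bash
python3 - <<'E'
from h import *
go(.525,-.289,.31,-2.5)
E
```

```text
offset cm [ 1.13 17.33  0.16] turn 0.1 t 9.4 F [ 1.18  0.95 -2.09] M [-0.024 -0.284 -0.006] w 0.0278
```

Emit:
{"api": "send_rows", "payload": {"motion": [{"offset":[1,15,0],"turn":0},{"offset":[1,15,0],"turn":0},{"offset":[1,15,0],"turn":0},{"offset":[1,15,0],"turn":0},{"offset":[1,15,4],"turn":0},{"offset":[1,15,7],"turn":0},{"offset":[1,15,7],"turn":0}]}}

```text
t: 10.1
eef_pos: [0.523, -0.2633, 0.2375]
ee_rot: [-3.139, 0.01, -0.044]
force: [-0.3, 0.4, -1.2]
width: 0.0279
```

```bash
python3 - <<'E'
from h import *
go(.525,-.289,.208,-2.5)
E
```

```text
offset cm [0.35 2.57 2.94] turn -0.0 t 10.1 F [-0.28  0.41 -1.17] M [ 0.007  0.092 -0.016] w 0.0279
```

Emit:
{"api": "send_rows", "payload": {"motion": [{"offset":[0.3,2.5,0],"turn":0},{"offset":[0.3,2.5,1.5],"turn":0},{"offset":[0.3,2.5,2.8],"turn":0},{"offset":[0.3,2.5,2.8],"turn":0},{"offset":[0.3,2.5,2.8],"turn":0}]}}

```text
t: 10.6
eef_pos: [0.5276, -0.2885, 0.215]
ee_rot: [3.142, 0.001, -0.042]
force: [0.0, 0.4, -0.7]
width: 0.0279
```

```bash
python3 - <<'E'
from h import *
go(.525,-.289,.206,-2.5)
E
```

```text
offset cm [-0.25  0.06  0.9 ] turn 0.1 t 10.6 F [ 0.03  0.42 -0.75] M [-0.    -0.078 -0.018] w 0.0279
```

Emit:
{"api": "send_rows", "payload": {"motion": [{"offset":[0,0,0.5],"turn":0},{"offset":[0,0,0.9],"turn":0},{"offset":[0,0,0.9],"turn":0}]}}

```text
t: 10.9
eef_pos: [0.5281, -0.2888, 0.2064]
ee_rot: [3.141, -0.001, -0.042]
force: [1.6, 1.5, 1.4]
width: 0.0278
```

Emit:
{"api": "send_rows", "payload": {"motion": [{"offset":[0,0,0],"turn":0},{"offset":[0,0,0],"turn":0},{"offset":[0,0,0],"turn":0},{"offset":[0,0,0],"turn":0},{"offset":[0,0,0],"turn":0},{"offset":[0,0,0],"turn":0},{"offset":[0,0,0],"turn":0}], "hand": 0.3}}

```text
t: 11.6
eef_pos: [0.5275, -0.2889, 0.2059]
ee_rot: [3.142, -0.0, -0.043]
force: [-0.2, 0.5, -0.3]
width: 0.0571
```

Emit:
{"api": "send_rows", "payload": {"motion": [{"offset":[0,0,-4],"turn":0},{"offset":[0,0,-8],"turn":0},{"offset":[0,0,-10],"turn":0},{"offset":[0,0,-10],"turn":0},{"offset":[0,0,-10],"turn":0}], "hand": 1}}

```text
t: 12.1
eef_pos: [0.5273, -0.2888, 0.3061]
ee_rot: [-3.141, -0.001, -0.043]
force: [0.3, -0.4, -0.7]
width: 0.0866
```

```bash
python3 - <<'E'
from h import *
go(.472,.008,.28,6)
E
```

```text
offset cm [ -6.8  -29.42   2.61] turn -8.5 t 12.1 F [ 0.25 -0.38 -0.73] M [0.072 0.058 0.015] w 0.0866
```

Emit:
{"api": "send_rows", "payload": {"motion": [{"offset":[-6.8,-29.4,2],"turn":-8.4},{"offset":[-6.8,-29.4,2],"turn":-8.4},{"offset":[-6.8,-29.4,2],"turn":-8.4},{"offset":[-6.8,-29.4,2],"turn":-8.4},{"offset":[-6.8,-29.4,2],"turn":-8.4},{"offset":[-6.8,-29.4,2],"turn":-8.4},{"offset":[-6.8,-29.4,2],"turn":-8.4},{"offset":[-6.8,-29.4,2],"turn":-8.4}]}}

```text
t: 12.9
eef_pos: [0.4715, 0.009, 0.2849]
ee_rot: [3.141, 0.002, 0.107]
force: [-0.3, -0.0, -0.2]
width: 0.0876
```

```bash
python3 - <<'E'
from h import *
d=grab('wrist'); P=pts(d); s=d['frame']; g=s.max(2)
t=grab('top'); cv2.imwrite('pics/c.png',np.hstack([s[:, :400],t['frame'][:,160:460]]))
go(.472,.008,.23,6)
Q=pts(t); m=(t['frame'].max(2)<50)&(abs(Q[...,0]-.525)<.1)&(abs(Q[...,1]+.289)<.07)&(Q[...,2]>.008)
r=cv2.minAreaRect((Q[m][:,:2]*1000).astype(np.float32)); print('tray rotor',m.sum(),r,np.percentile(Q[m][:,2],[5,50,95]))
E
```

```text
offset cm [ 0.03 -0.07  5.52] turn -0.0 t 13.0 F [ 0.42  0.52 -0.46] M [-0.09  -0.047  0.061] w 0.0875
tray rotor 80 ((550.5556640625, -287.140625), (24.799274444580078, 81.9366455078125), 87.80160522460938) [0.01085914 0.03533618 0.05030111]
```

View pics/c.png

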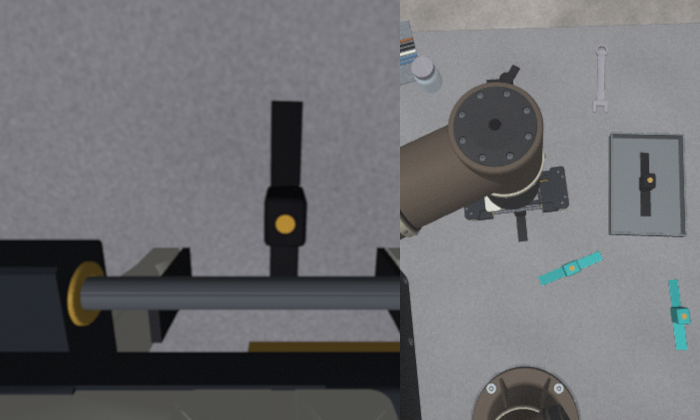

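The right half shows the bad rotor flat in the tray at (645,183); the left half shows the near rotor between the fingers, hub dot at (285,223). Measure that hub from the wrist frame.

```bash
python3 - <<'E'
from h import *
d=dict(np.load('/tmp/wrist.npz')); P=pts(d); v,u=np.mgrid[:420,:560]; b=(u>250)&(u<320)&(v>90)&(v<270); im=d['frame'].astype(int)
o=b&(im[...,2]-im[...,0]>60); print(P[o].mean(0))
m=b&(P[...,2]>.042)&(P[...,2]<.055); print(cv2.minAreaRect((P[m][:,:2]*1000).astype(np.float32)))
m=b&(im.max(2)<50)&(P[...,2]>.004)&(P[...,2]<.016); print(cv2.minAreaRect((P[m][:,:2]*1000).astype(np.float32)))
E
```

```text
[0.47319294 0.00814013 0.04733046]
((473.5599060058594, 8.549566268920898), (33.54178237915039, 27.6739444732666), 5.356393814086914)
((486.1987609863281, 9.211224555969238), (126.933837890625, 24.302268981933594), 7.152674198150635)
```

Emit:
{"api": "send_rows", "payload": {"motion": [{"offset":[0.1,0,4],"turn":0},{"offset":[0.1,0,7],"turn":0},{"offset":[0.1,0,9],"turn":0},{"offset":[0.1,0,9.5],"turn":0},{"offset":[0.1,0,9.5],"turn":0},{"offset":[0.1,0,9.5],"turn":0}]}}

```text
t: 13.6
eef_pos: [0.4736, 0.0073, 0.1916]
ee_rot: [-3.142, -0.001, 0.103]
force: [0.9, 0.1, 0.8]
width: 0.0874
```

```bash
python3 -c "
from h import *
go(.473,.0083,.190,6)"
```

```text
offset cm [-0.05 -0.11  0.16] turn -0.1 t 13.6 F [0.86 0.1  0.81] M [-0.094  0.033 -0.014] w 0.0874
```

Emit:
{"api": "send_rows", "payload": {"motion": [{"offset":[0,-0.1,0.1],"turn":0},{"offset":[0,-0.1,0.1],"turn":0},{"offset":[0,-0.1,0.1],"turn":0},{"offset":[0,-0.1,0.1],"turn":0},{"offset":[0,-0.1,0.1],"turn":0},{"offset":[0,-0.1,0.1],"turn":0},{"offset":[0,-0.1,0.1],"turn":0},{"offset":[0,-0.1,0.1],"turn":0}], "hand": -1}}

```text
t: 14.4
eef_pos: [0.4729, 0.0088, 0.1898]
ee_rot: [3.142, 0.0, 0.104]
force: [1.1, -2.7, 1.8]
width: 0.029
```

Emit:
{"api": "send_rows", "payload": {"motion": [{"offset":[0,0,0],"turn":0},{"offset":[0,0,0],"turn":0},{"offset":[0,0,0],"turn":0},{"offset":[0,0,0],"turn":0}]}}

```text
t: 14.8
eef_pos: [0.4729, 0.0088, 0.1898]
ee_rot: [3.142, 0.0, 0.104]
force: [0.7, -0.1, 0.0]
width: 0.0277
```

```bash
python3 -c "
from h import *
go(.473,.0083,.190,6);print(get_state()['eef_pos'])"
```

```text
offset cm [ 0.    0.05 -0.02] turn -0.0 t 14.8 F [ 0.66 -0.1   0.02] M [-0.103 -0.051  0.005] w 0.0277
[0.47290883 0.00882693 0.189825  ]
```

Emit:
{"api": "send_rows", "payload": {"motion": [{"offset":[0,0,-4],"turn":0},{"offset":[0,0,-8],"turn":0},{"offset":[0,0,-11],"turn":0},{"offset":[0,0,-11],"turn":0},{"offset":[0,0,-11],"turn":0}]}}

```text
t: 15.3
eef_pos: [0.4727, 0.0088, 0.3001]
ee_rot: [-3.141, -0.001, 0.104]
force: [-0.4, -0.1, -2.2]
width: 0.0279
```

```bash
python3 -c "
from h import *
go(.5148,.2862,.30,11.6)"
```

```text
offset cm [  7.06 -27.15   0.05] turn -5.7 t 15.3 F [-0.41 -0.14 -2.21] M [-0.076  0.096 -0.02 ] w 0.0279
```

Emit:
{"api": "send_rows", "payload": {"motion": [{"offset":[7,-27.1,0],"turn":-5.7},{"offset":[7,-27.1,0],"turn":-5.7},{"offset":[7,-27.1,0],"turn":-5.7},{"offset":[7,-27.1,0],"turn":-5.7},{"offset":[7,-27.1,0],"turn":-5.7},{"offset":[7,-27.1,0],"turn":-5.7},{"offset":[7,-27.1,0],"turn":-5.7},{"offset":[7,-27.1,0],"turn":-5.7}]}}

```text
t: 16.1
eef_pos: [0.5138, 0.2859, 0.2974]
ee_rot: [3.139, 0.004, 0.204]
force: [0.5, -0.6, -1.9]
width: 0.0277
```

Emit:
{"api": "send_rows", "payload": {"motion": [{"offset":[0,0,1],"turn":0},{"offset":[0,0,2],"turn":0},{"offset":[0,0,3],"turn":0},{"offset":[0,0,3],"turn":0}]}}

```text
t: 16.5
eef_pos: [0.5139, 0.2845, 0.2678]
ee_rot: [3.14, 0.003, 0.202]
force: [-0.0, -0.5, -1.6]
width: 0.0275
```

```bash
python3 -c "
from h import *
go(.5143,.2862,.2586,11.6)"
```

```text
offset cm [ 0.08 -0.16  0.92] turn -0.0 t 16.5 F [-0.01 -0.47 -1.59] M [-0.094  0.033  0.036] w 0.0275
```

Emit:
{"api": "send_rows", "payload": {"motion": [{"offset":[0.1,-0.1,0.5],"turn":0},{"offset":[0.1,-0.1,0.8],"turn":0},{"offset":[0.1,-0.1,0.9],"turn":0},{"offset":[0.1,-0.1,0.9],"turn":0},{"offset":[0.1,-0.1,0.9],"turn":0}]}}

```text
t: 17.0
eef_pos: [0.5152, 0.2869, 0.2611]
ee_rot: [-3.141, -0.0, 0.204]
force: [0.9, -0.8, -1.6]
width: 0.028
```

Emit:
{"api": "send_rows", "payload": {"motion": [{"offset":[0,0,0],"turn":0},{"offset":[0,0,0],"turn":0},{"offset":[0,0,0],"turn":0},{"offset":[0,0,0],"turn":0},{"offset":[0,0,0],"turn":0},{"offset":[0,0,0],"turn":0},{"offset":[0,0,0],"turn":0},{"offset":[0,0,0],"turn":0}], "hand": 0}}

```text
t: 17.8
eef_pos: [0.5152, 0.2868, 0.2609]
ee_rot: [3.142, -0.0, 0.204]
force: [0.3, 0.4, -0.5]
width: 0.0438
```

```bash
cat > tilt.py <<'E'
from h import *
go(.5148,.2862,.2585,11.6)
d=grab('scene') ; P=pts(d); a=np.radians(11.6)
w=P-[.5148,.2862,0]; X=w[...,0]*np.cos(a)+w[...,1]*np.sin(a); Y=-w[...,0]*np.sin(a)+w[...,1]*np.cos(a); Z=w[...,2]
br=d['frame'].min(2)
m=(np.abs(X)<.085)&(np.abs(Y)<.026)&(Z>.045)&(Z<.095)&(abs(X)>.03)
for n,k in (('beam',m&(br>95)),('blade',m&(br<40))):
    p=np.polyfit(X[k],Z[k],1); print(n,k.sum(),'tilt deg',np.degrees(np.arctan(p[0])),'z0',p[1])
E
python3 tilt.py
```

```text
offset cm [-0.05  0.05  0.24] turn 0.1 t 17.8 F [ 0.26  0.4  -0.49] M [-0.095  0.007 -0.023] w 0.0438
beam 183 tilt deg -1.17438812103144 z0 0.0658373146405467
blade 43 tilt deg -0.8657273653388944 z0 0.07437806301585254
```

The beam is nearly level (−1.2°), so this rotor is good. Open wider and withdraw straight up, then back.

Emit:
{"api": "send_rows", "payload": {"motion": [{"offset":[0,0,0],"turn":0},{"offset":[0,0,0],"turn":0},{"offset":[0,0,0],"turn":0},{"offset":[0,0,0],"turn":0},{"offset":[0,0,0],"turn":0}], "hand": 0.5}}

```text
t: 18.35
eef_pos: [0.5152, 0.2868, 0.2609]
ee_rot: [3.142, 0.0, 0.204]
force: [-0.2, 0.3, 0.3]
width: 0.0652
```

Emit:
{"api": "send_rows", "payload": {"motion": [{"offset":[0,0,-2],"turn":0},{"offset":[0,0,-5],"turn":0},{"offset":[0,0,-10],"turn":0},{"offset":[0,15,-12],"turn":0},{"offset":[0,15,-12],"turn":0},{"offset":[0,15,-12],"turn":0},{"offset":[0,15,-12],"turn":0},{"offset":[0,15,-12],"turn":0}]}}

```text
t: 19.15
eef_pos: [0.5457, 0.1386, 0.3812]
ee_rot: [-3.141, -0.001, 0.201]
force: [0.3, -0.1, 0.2]
width: 0.0657
```

Emit:
{"api": "send_rows", "payload": {"motion": [{"offset":[0,10,0],"turn":0},{"offset":[0,10,0],"turn":0},{"offset":[0,10,0],"turn":0},{"offset":[0,10,0],"turn":0},{"offset":[0,10,0],"turn":0},{"offset":[0,10,0],"turn":0},{"offset":[0,10,0],"turn":0},{"offset":[0,10,0],"turn":0}]}}

```text
t: 19.95
eef_pos: [0.5656, 0.0429, 0.3809]
ee_rot: [-3.142, -0.0, 0.205]
force: [0.7, -0.3, 0.4]
width: 0.0656
```

```bash
python3 tilt.py; python3 - <<'E'
from h import *
t=grab('top'); s=dict(np.load('/tmp/scene.npz'))
cv2.imwrite('pics/f.png',np.hstack([t['frame'][100:300,100:460],cv2.resize(s['frame'][140:240,330:470],(280,200))]))
Q=pts(t); im=t['frame'].astype(int)
for n,c,lo,hi in (('beam rotor',(.515,.286),.1,.125),('tray rotor',(.525,-.289),.04,.06)):
    m=(abs(Q[...,0]-c[0])<.08)&(abs(Q[...,1]-c[1])<.06)&(Q[...,2]>lo)&(Q[...,2]<hi)
    print(n,m.sum(),cv2.minAreaRect((Q[m][:,:2]*1000).astype(np.float32)),np.median(Q[m][:,2]))
m=(im.max(2)<50)&(abs(Q[...,0]-.515)<.1)&(abs(Q[...,1]-.286)<.05)&(Q[...,2]>.07)
print('whole',m.sum(),cv2.minAreaRect((Q[m][:,:2]*1000).astype(np.float32)))
E
```

```text
offset cm [ -0.03 -24.86  12.24] turn 0.1 t 19.95 F [ 0.74 -0.35  0.44] M [-0.03   0.017 -0.039] w 0.0656
beam 187 tilt deg -0.9648970210674689 z0 0.06597947263105126
blade 32 tilt deg -0.8610873480000356 z0 0.07436536154447888
beam rotor 228 ((514.5057983398438, 286.7354431152344), (33.246917724609375, 28.036590576171875), 10.790568351745605) 0.11319216353017297
tray rotor 191 ((526.2128295898438, -288.38458251953125), (29.30355453491211, 32.31499099731445), 88.44298553466797) 0.0496815735650431
whole 278 ((517.6243286132812, 284.9010314941406), (144.40818786621094, 24.310863494873047), 13.370733261108398)
```

View pics/f.png

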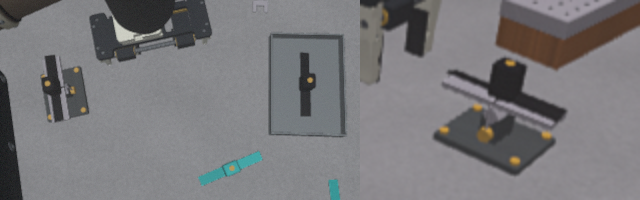

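The good rotor sits level on the beam at (52,85) and the bad one lies in the tray at (306,82), with the gripper clear of both.

```bash
python3 -c "
from station import *
job_done()"
```

```text
the job is handed in; nothing more can be done
```

The good rotor is resting on the beam and the bad one is in the grey tray. I handed the job in at about 20 s of the 72 s allowed; no verdict was reported.

- **Bad rotor:** I tried the rotor that started farther from the robot first. It tipped the beam 8.7°, so I put it in the tray. Its centre is about 2 mm from the tray's centre, and it lies flat.
- **Good rotor:** The nearer rotor leaves the beam about 1° off level (limit 5°). Its centre is about 1 mm from the beam's middle (limit 12 mm), and its blades are within about 2° of the beam's length (limit 17°). Its hub top is at 0.113 m, which matches it sitting flat on the beam.
- **Clearance:** The gripper was well clear of everything when I handed in.

**Disagreements:**
- The task says the blades start roughly along world y, but the images showed them along world x. I went by the images.
- The wrist moment reading was too noisy to tell the rotors apart, so I judged by the beam's tilt alone.

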